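Pack mortar cores into a locking carrier

TASK

Pack all the cured mortar cores for transport: turn the red knob on the green carrier counter-clockwise past its click so that the steel bar clears the tubes, then slide every core standing on the cardboard sheet fully home, flush, steel foot first, into a tube of its own. When all are in, turn the knob back clockwise until it clicks past its detent and the bar lies locked over the cores; leave the jug, the trowel and the tub where they are.

Things in the scene. Friction and masses are not known exactly. Their poses are not given: they have to be found in the camera images.
- carrier: Fixed green carrier block 390 x 90 x 56 mm (x, y, z) with six vertical round tubes in one row. Origin: centre of its underside, z up; its x axis runs along the row towards the red knob, its y axis across the block away from the steel bar's parked side.
- tube0 (a point): Centre of the mouth of tube 0 in the carrier's top face (brass rim), 56 mm above the table; carrier coordinates x = -155 mm, y = 0; same axes as the carrier. The tubes are 38 mm in bore, 48 mm deep, closed below (floor 8 mm above the table), 50 mm apart. Each takes one core; any tube may take any core.
- tube1 (a point): Centre of the mouth of tube 1 in the carrier's top face (brass rim), 56 mm above the table; carrier coordinates x = -105 mm, y = 0; same axes as the carrier. The tubes are 38 mm in bore, 48 mm deep, closed below (floor 8 mm above the table), 50 mm apart. Each takes one core; any tube may take any core.
- tube2 (a point): Centre of the mouth of tube 2 in the carrier's top face (brass rim), 56 mm above the table; carrier coordinates x = -55 mm, y = 0; same axes as the carrier. The tubes are 38 mm in bore, 48 mm deep, closed below (floor 8 mm above the table), 50 mm apart. Each takes one core; any tube may take any core.
- tube3 (a point): Centre of the mouth of tube 3 in the carrier's top face (brass rim), 56 mm above the table; carrier coordinates x = -5 mm, y = 0; same axes as the carrier. The tubes are 38 mm in bore, 48 mm deep, closed below (floor 8 mm above the table), 50 mm apart. Each takes one core; any tube may take any core.
- tube4 (a point): Centre of the mouth of tube 4 in the carrier's top face (brass rim), 56 mm above the table; carrier coordinates x = 45 mm, y = 0; same axes as the carrier. The tubes are 38 mm in bore, 48 mm deep, closed below (floor 8 mm above the table), 50 mm apart. Each takes one core; any tube may take any core.
- tube5 (a point): Centre of the mouth of tube 5 in the carrier's top face (brass rim), 56 mm above the table; carrier coordinates x = 95 mm, y = 0; same axes as the carrier. The tubes are 38 mm in bore, 48 mm deep, closed below (floor 8 mm above the table), 50 mm apart. Each takes one core; any tube may take any core.
- knob (a joint): Red knob on the carrier's top, at carrier x = +160 mm, y = 0. Radians, growing counter-clockwise seen from above: 0 = locked (start; grip bar along carrier x), 1.3 = released; hard stops at both. A sprung detent with its crest at 0.65 pushes it to 0 or 1.3, whichever is nearer; leaving a stop takes about 0.13 N m, falling to nothing at the crest. The knob drives the steel retaining bar.
- knob_grip (a point): On the knob's axis, 92 mm above the table, turning with it; x axis along the upright grip bar, 42 mm long, 14 mm wide, reaching from 70 to 100 mm above the table (white line on top at its -x end). Below it a disc of 22 mm radius, top at 70 mm, on a 26 mm hub.
- bar_mid (a point): Middle of the steel retaining bar's upper face, 63 mm above the table, carrier axes. The bar lies along the row, 310 x 8 x 4 mm, 3 mm clear of the carrier's top. Locked, its centre line is 12 mm to the -y side of the row and covers part of each mouth; released, 36 mm, clear of them. A core standing proud of its tube blocks it.
- sheet: Brown cardboard sheet 240 x 340 mm, 1 mm thick, fixed flat on the table, on which the cores stand at the start (their lower ends at table height). Origin: centre of its underside.
- core0: Loose cured mortar core, mid grey concrete: round rod 36 mm in diameter, 48 mm long, about 170 g, with a heavy steel foot 12 mm high of the same diameter, standing on it at the start; foot chamfered 1.5 mm, top edge 1.2 mm. Origin: centre of its lower end, z along the rod towards its top. Fully home in a tube its top is flush with the carrier's top (origin 8 mm above the table). May be absent.
- core1: Loose cured mortar core, terracotta red: round rod 36 mm in diameter, 48 mm long, about 170 g, with a heavy steel foot 12 mm high of the same diameter, standing on it at the start; foot chamfered 1.5 mm, top edge 1.2 mm. Origin: centre of its lower end, z along the rod towards its top. Fully home in a tube its top is flush with the carrier's top (origin 8 mm above the table). May be absent.
- core2: Loose cured mortar core, off-white plaster: round rod 36 mm in diameter, 48 mm long, about 170 g, with a heavy steel foot 12 mm high of the same diameter, standing on it at the start; foot chamfered 1.5 mm, top edge 1.2 mm. Origin: centre of its lower end, z along the rod towards its top. Fully home in a tube its top is flush with the carrier's top (origin 8 mm above the table). May be absent.
- core3: Loose cured mortar core, brown speckled: round rod 36 mm in diameter, 48 mm long, about 170 g, with a heavy steel foot 12 mm high of the same diameter, standing on it at the start; foot chamfered 1.5 mm, top edge 1.2 mm. Origin: centre of its lower end, z along the rod towards its top. Fully home in a tube its top is flush with the carrier's top (origin 8 mm above the table). May be absent.
- core4: Loose cured mortar core, dark grey: round rod 36 mm in diameter, 48 mm long, about 170 g, with a heavy steel foot 12 mm high of the same diameter, standing on it at the start; foot chamfered 1.5 mm, top edge 1.2 mm. Origin: centre of its lower end, z along the rod towards its top. Fully home in a tube its top is flush with the carrier's top (origin 8 mm above the table). May be absent.
- core5: Loose cured mortar core, sand-yellow: round rod 36 mm in diameter, 48 mm long, about 170 g, with a heavy steel foot 12 mm high of the same diameter, standing on it at the start; foot chamfered 1.5 mm, top edge 1.2 mm. Origin: centre of its lower end, z along the rod towards its top. Fully home in a tube its top is flush with the carrier's top (origin 8 mm above the table). May be absent.
- jug: Bystander: white plastic jug with a side handle, 84 mm wide, 100 mm high. Origin: centre of its underside. Leave it alone.
- trowel: Bystander: steel trowel, 130 x 75 mm blade, wooden handle, lying on the table. Origin: on the table beneath the handle's root. Leave it alone.
- tub: Bystander: clear square tub with a grey block of cured mortar in it, 110 x 110 x 110 mm. Origin: centre of its underside. Leave it alone.

How it is judged (in metres and radians):
On the way, in this order (a step that is already met when the one before it is completed fails the run):
1. the knob has been turned past its detent to released (over 1.1 rad) (value of joint knob above 1.1 rad), for 0.2 s.
2. every core present is fully home in a tube while the knob is released (y of core0 in the frame of carrier between -0.004 and 0.004 m and z of core0 in the frame of carrier between 0.004 and 0.011 m and x of core0 in the frame of carrier between -0.16 and 0.1 m and angle between each of core0, core1, core2, core3, core4, core5's own z axis and vertical below 0.12 rad and y of core1 in the frame of carrier between -0.004 and 0.004 m and z of core1 in the frame of carrier between 0.004 and 0.011 m and x of core1 in the frame of carrier between -0.16 and 0.1 m and y of core2 in the frame of carrier between -0.004 and 0.004 m and z of core2 in the frame of carrier between 0.004 and 0.011 m and x of core2 in the frame of carrier between -0.16 and 0.1 m and y of core3 in the frame of carrier between -0.004 and 0.004 m and z of core3 in the frame of carrier between 0.004 and 0.011 m and x of core3 in the frame of carrier between -0.16 and 0.1 m and y of core4 in the frame of carrier between -0.004 and 0.004 m and z of core4 in the frame of carrier between 0.004 and 0.011 m and x of core4 in the frame of carrier between -0.16 and 0.1 m and y of core5 in the frame of carrier between -0.004 and 0.004 m and z of core5 in the frame of carrier between 0.004 and 0.011 m and x of core5 in the frame of carrier between -0.16 and 0.1 m and value of joint knob above 0.9 rad), for 0.2 s.
3. the knob has been turned back past its detent to locked (under 0.2 rad) (y of core0 in the frame of carrier between -0.004 and 0.004 m and z of core0 in the frame of carrier between 0.004 and 0.011 m and x of core0 in the frame of carrier between -0.16 and 0.1 m and angle between each of core0, core1, core2, core3, core4, core5's own z axis and vertical below 0.12 rad and y of core1 in the frame of carrier between -0.004 and 0.004 m and z of core1 in the frame of carrier between 0.004 and 0.011 m and x of core1 in the frame of carrier between -0.16 and 0.1 m and y of core2 in the frame of carrier between -0.004 and 0.004 m and z of core2 in the frame of carrier between 0.004 and 0.011 m and x of core2 in the frame of carrier between -0.16 and 0.1 m and y of core3 in the frame of carrier between -0.004 and 0.004 m and z of core3 in the frame of carrier between 0.004 and 0.011 m and x of core3 in the frame of carrier between -0.16 and 0.1 m and y of core4 in the frame of carrier between -0.004 and 0.004 m and z of core4 in the frame of carrier between 0.004 and 0.011 m and x of core4 in the frame of carrier between -0.16 and 0.1 m and y of core5 in the frame of carrier between -0.004 and 0.004 m and z of core5 in the frame of carrier between 0.004 and 0.011 m and x of core5 in the frame of carrier between -0.16 and 0.1 m and value of joint knob below 0.2 rad), for 0.2 s.
At the end, for the whole second after the job is handed in: Every core present stands in a tube: within 4 mm of the row's axis, upright within 0.12 rad, its lower end at most 3 mm above the tube floor, at rest; and the knob is locked, under 0.2 rad (all of step 3 and linear speed of each of core0, core1, core2, core3, core4, core5 below 0.02 m/s and value of joint knob above -0.1 rad); the robot touches nothing.
It fails at once if the jug is moved by more than 30 mm (distance of jug from where it was at the start of the episode above 0.03 m).
It fails at once if the trowel is moved by more than 30 mm (distance of trowel from where it was at the start of the episode above 0.03 m).
It fails at once if the tub is moved by more than 30 mm (distance of tub from where it was at the start of the episode above 0.03 m).
Of core0, core1, core2, core3, core4, core5 only 4 to 6 are there at a start; the rules pass over those that are not, and their reading is None.
At some moment in a run one of core0, core1, core2, core3, core4, core5 may be knocked a few centimetres aside while the robot is not near it.
It also fails if it takes over 210 s, if anything falls off the work surface, if the arm or the gripper's body presses on something with over 40 N, if the wrist force passes 120 N, or if a joint passes its speed limit or range.

ROBOT

A 6-joint arm with a two-finger parallel gripper is mounted at the origin on the work surface. World frame = base frame: x ahead of the robot, y to its left, z up, the work surface at z = 0. Lengths are in m, angles in degrees, forces in N, time in s.
With the tool pointing down it reaches from about 0.375 to 0.9 m from the base axis. Payload 3.1 kg.
Tool frame: the origin (TCP) lies at the very end of the fingers, on their centre line; the grasp point (between the pads) lies 19 mm behind it (bot.hold_point_z is the z of the grasp point in the tool frame, in m); z points along the fingers, y is the line along which they close (so a half turn about z gives the same grasp; the last joint's range is limited). The gripper opens to 87 mm and grips with 3 to 60 N. Pads are 19 mm wide; open, the fingers measure 117 mm over their backs; the gripper's body (75 mm by 190 mm) begins 51 mm behind the grasp point.
Start: joints at [55.033, 30.224, 82.088, -0, 67.689, -10.227], TCP at [0.262, 0.568, 0.223] pointing down, gripper open.
Joint ranges: [-176.69, 176.69], [-43.24, 126.21], [12.49, 139.97], [-82, 262], [0, 151.66], [-163.58, 163.58]. Speed limits (degrees/s): [159.86, 159.86, 180, 180, 180, 180].

INTERFACE

Orientations are given as a 3x3 rotation matrix whose columns are the frame's x, y, z axes.
In Python, from rig import bot, capture, camera_model gives the robot as it stands.
- The arm moves only by the tool apply_moves, never from a script. Its argument "plan" is text: rows parted by semicolons, each of 6 numbers parted by spaces: the shift along the tool's x, y, z in units of 0.05 m (1.0 is 0.05 m), then the turn, a rotation vector about the tool's x, y, z in units of 360 degrees (1.0 is 360 degrees). In form: dx dy dz ax ay az; .... A call has 1 to 10 rows; each row shifts and turns the commanded pose from where the row before left it, along the tool's axes as they then stand; what a row does not reach is not made up. A row lasts 1/12 s, in which the tool goes at most 41.7 mm and 7.16 degrees, less where a joint would pass 70% of its speed; a pose out of reach is approached as far as the arm can. A call with a number of a shift or a turn outside -1 to 1 is refused whole. A call with a gripper value outside its range is refused whole. "gripper" is the gripper command: -1 is shut, 1 is fully open, values between are in proportion, set as the call begins (left out, the last holds). The fingers move at their own pace and stop on an object; the grip force is fixed at half the most. Time passes only in rows, so rows that do not move let the fingers close. It gives the time, the measured TCP pose, the force, the opening and the grip force at its end, in the units of the state.
- bot.read_state(): the state, without advancing time (a new reading comes with each control period).
- capture(name): name is "side" or "top"; returns the picture (400x640x3 uint8, red, green, blue); there is no depth.
- camera_model(name): a dict with "vertical_fov" (degrees; the focal length in pixels is half the picture's height over the tangent of half this angle, whatever the lens; pixels are square), "cx", "cy" (the principal point, pixels), "position" and "rotation" of the camera in the world. Camera axes: x right, y down, z forward; pixel columns grow to the right and rows downward; lengths in m; the calibration is good to about 2 mm. A picture is of the moment at which its call begins. camera_model takes no time and is no camera call.
- bot.hand_in(): hands the job in; it is judged then, once.
The state is a dict: "time_s": time; "joint_positions": joint angles; "qvel": joint speeds; "tau": joint torques, N m; "position": TCP position; "tcp_rot": TCP orientation; "force": force on the tool from outside, world axes, zero at the start; "moment": the same for the moment, N m; "opening": opening from 0.0 (shut) to 1.0 (fully open); "grasp_force": force on a finger pad.
Only numpy, scipy, OpenCV 4.12 (cv2) and the standard library are available. Lean on these libraries where they do the work, as an engineer would, in place of code of your own. Each camera call takes 0.05 s, during which the arm holds its last target. There are 200 camera calls.

## Working session

There is one attempt and no reset: what is moved stays moved. The work goes in short steps, Python scripts to look and compute and a tool call to move; the robot and the scene stay as the last step left them, time stands still between calls to the robot, and variables do not carry over. Pictures are saved under pics/ and viewed, at most 14 in all, crops included, and the job is handed in when it is done.

Besides the shell and the picture viewer there is one more tool, called as name(argument=value, ...) on one line, values as JSON. apply_moves: Moves the arm, as the interface text tells. Its arguments: {"type":"object","properties":{"plan":{"type":"string"},"gripper":{"type":"number"}},"required":["plan"]}

```bash
mkdir -p pics; ls; python3 - <<'E'
from rig import bot,capture,camera_model
import cv2
for n in("top","side"):
    cv2.imwrite(f"pics/{n}0.png",capture(n)[:,:,::-1]); print(n,camera_model(n))
s=bot.read_state();print(s)
E
```

```text
pics
top {'vertical_fov': 52.597518305861925, 'cx': 316.2541984569495, 'cy': 196.99114680891748, 'position': array([0.35200979, 0.01464376, 1.50505536]), 'rotation': array([[-0.01892145, -0.98964734,  0.1422678 ],
       [-0.99980029,  0.01964375,  0.00367413],
       [-0.00643077, -0.14216987, -0.98982138]])}
side {'vertical_fov': 45.3768503127454, 'cx': 317.24047879567235, 'cy': 197.54206545444472, 'position': array([ 0.21724512, -1.07802173,  0.91810628]), 'rotation': array([[ 0.95924299, -0.17366975,  0.22291637],
       [-0.28244074, -0.56424876,  0.77579029],
       [-0.00895102, -0.80713206, -0.59030308]])}
{'time_s': 0.1, 'joint_positions': array([ 5.50327752e+01,  3.02720418e+01,  8.21477468e+01, -1.28322080e-03,
        6.76891700e+01, -1.02278150e+01]), 'qvel': array([ 0.02828567, -0.11796529, -0.14008425,  0.02124391,  0.06047792,
        0.02459024]), 'tau': array([ 6.28204202e-05, -4.40986633e+01, -1.77150357e+01,  6.35298388e-02,
        5.34598588e-02, -6.68914140e-05]), 'position': array([0.26116612, 0.56710816, 0.22169382]), 'tcp_rot': array([[-9.08223937e-01,  4.18483129e-01, -1.07289007e-03],
       [ 4.18484384e-01,  9.08222635e-01, -1.57026623e-03],
       [ 3.17293124e-04, -1.87514112e-03, -9.99998192e-01]]), 'force': array([0.20661848, 0.21300581, 0.66703067]), 'moment': array([-0.0061967 , -0.01499541, -0.0227632 ]), 'grasp_force': 0.0, 'opening': 1.0003304093350773}
```

View pics/top0.png

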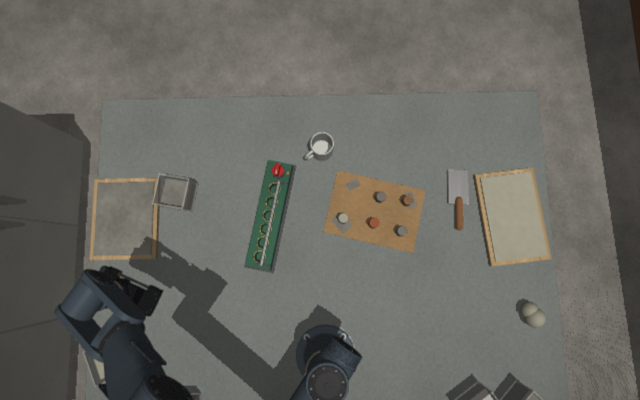

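View pics/side0.png

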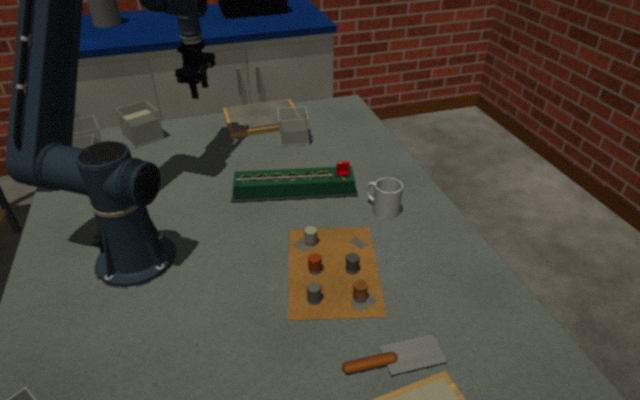

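Top view: five cores (about (342,218), (373,222), (381,196), (408,200), (400,230)), the carrier along (280,165)–(258,268), and the red knob at (278,170). I'll enlarge both views.

```bash
python3 - <<'E'
import cv2
a=cv2.imread("pics/top0.png")[150:280,235:435];cv2.imwrite("pics/c1.png",cv2.resize(a,None,fx=4,fy=4,interpolation=cv2.INTER_CUBIC))
a=cv2.imread("pics/side0.png")[155:325,225:405];cv2.imwrite("pics/c2.png",cv2.resize(a,None,fx=3.5,fy=3.5,interpolation=cv2.INTER_CUBIC))
E
```

```text
(no output)
```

View pics/c1.png

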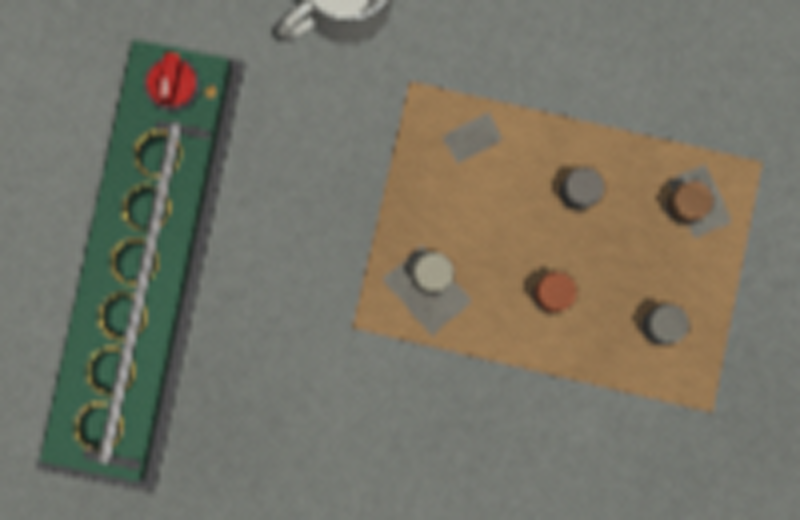

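View pics/c2.png

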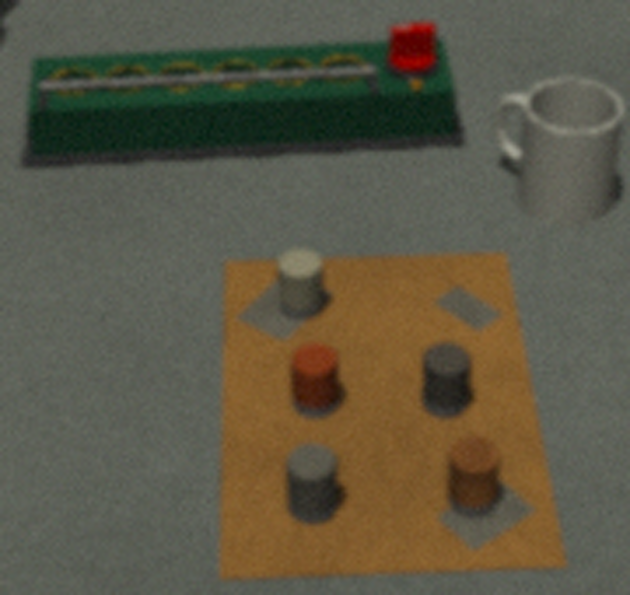

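Crop c1: core tops at white (433,272), red (557,292), dark grey (584,188), brown (693,201) and mid grey (668,324). Tube rims run from (158,152) down to (98,427). c2 shows the same five cores, all upright. Next I triangulate.

```bash
cat > h.py <<'E'
import numpy as np
from rig import bot,capture,camera_model
from scipy.optimize import least_squares
C={n:camera_model(n) for n in("top","side")}
def ray(n,u,v):
    c=C[n];f=200/np.tan(np.radians(c["vertical_fov"]/2))
    return np.array(c["position"]),np.array(c["rotation"])@[(u-c["cx"])/f,(v-c["cy"])/f,1]
def onz(n,u,v,z):
    p,d=ray(n,u,v);return (p+d*(z-p[2])/d[2])[:2]
def proj(n,P):
    c=C[n];f=200/np.tan(np.radians(c["vertical_fov"]/2))
    q=np.array(c["rotation"]).T@(np.array(P)-c["position"]);return np.array([f*q[0]/q[2]+c["cx"],f*q[1]/q[2]+c["cy"]])
def un(u,v,s,o): return (o[0]+(u+.5)/s-.5,o[1]+(v+.5)/s-.5)
E
python3 - <<'E'
from h import *
T=dict(white=(433,272),red=(557,292),dark=(584,188),brown=(693,201),mid=(668,324))
S=dict(white=(301,263),red=(316,358),dark=(447,357),brown=(474,452),mid=(312,461))
for k in T:
    a=onz("top",*un(*T[k],4,(235,150)),.048);b=onz("side",*un(*S[k],3.5,(225,155)),.048)
    print(k,a.round(4),b.round(4))
rim=[(98,427),(110,371),(122,316),(134,261),(147,208),(158,152)]
X=[-.155,-.105,-.055,-.005,.045,.095]
O=[(x,0,.056)for x in X]+[(.195,.045,.056),(.195,-.045,.056),(-.195,-.045,.056),(-.195,.045,.056)]
I=rim+[(133,42),(232,62),(143,483),(40,467)]
OS=O[6:];IS=[(443,42),(455,93),(28,105),(35,60)]
def pose(p,o): c,s=np.cos(p[2]),np.sin(p[2]);return [p[0]+c*o[0]-s*o[1],p[1]+s*o[0]+c*o[1],o[2]]
def res(p,w=(1,1)):
    r=[]
    if w[0]: r+=[proj("top",pose(p,o))-un(*i,4,(235,150)) for o,i in zip(O,I)]
    if w[1]: r+=[proj("side",pose(p,o))-un(*i,3.5,(225,155)) for o,i in zip(OS,IS)]
    return np.ravel(r)
for w in((1,1),(1,0),(0,1)):
    s=least_squares(res,[.55,.15,0],kwargs=dict(w=w),loss='soft_l1');print(w,s.x.round(4),np.degrees(s.x[2]),res(s.x,w).reshape(-1,2).round(1).tolist())
p=least_squares(res,[.55,.15,0],loss='soft_l1').x
for x in X+[.16]:print(np.round(pose(p,(x,0,.056))[:2],4))
E
```

```text
white [ 0.4843 -0.0746] [ 0.4845 -0.0769]
red [ 0.4641 -0.1857] [ 0.4652 -0.1869]
dark [ 0.5581 -0.2139] [ 0.5598 -0.2146]
brown [ 0.5443 -0.3121] [ 0.545  -0.3117]
mid [ 0.4334 -0.284 ] [ 0.4333 -0.2867]
(1, 1) [ 0.5025  0.1922 -0.2193] -12.565663632416433 [[0.2, 0.1], [0.3, 0.2], [0.3, 0.2], [0.3, 0.3], [0.0, 0.0], [0.2, 0.7], [0.3, -0.6], [-0.4, -0.9], [-1.1, -0.1], [-0.2, -1.2], [0.1, -0.7], [0.1, -0.2], [-0.5, 1.9], [-0.4, -0.7]]
(1, 0) [ 0.5022  0.1923 -0.216 ] -12.373194745302133 [[0.3, 0.2], [0.3, 0.3], [0.3, 0.3], [0.3, 0.4], [-0.0, 0.1], [0.1, 0.7], [0.1, -0.5], [-0.6, -0.8], [-0.9, -0.0], [-0.1, -1.1]]
(0, 1) [ 0.503   0.1928 -0.233 ] -13.348545739198556 [[0.4, -0.4], [0.1, 0.1], [-0.5, 1.3], [-0.1, -1.3]]
[0.3512 0.2259]
[0.4   0.215]
[0.4488 0.2041]
[0.4976 0.1933]
[0.5464 0.1824]
[0.5952 0.1715]
[0.6587 0.1574]
```

```bash
cat >> h.py <<'E'
P0=(0.5025,0.1922,np.radians(-12.5))
def car(x,y=0,p=P0):
    c,s=np.cos(p[2]),np.sin(p[2]);return p[0]+c*x-s*y,p[1]+s*x+c*y
def go(x,y,z,yaw,start=None):
    "rotate first (az total), then shift, units"
    st=bot.read_state();R=np.array(st["tcp_rot"]);p=np.array(st["position"])if start is None else np.array(start[:3])
    y0=np.degrees(np.arctan2(R[1,1],R[0,1])) if start is None else start[3]
    a=-((yaw-y0+180)%360-180);w=np.radians(yaw)
    d=np.array([x,y,z])-p;u=np.array([-np.sin(w)*d[0]+np.cos(w)*d[1],np.cos(w)*d[0]+np.sin(w)*d[1],-d[2]])/.05
    print("az %.4f (%.1f rows) shift %s xyrows %.1f zrows %.1f"%(a/360,abs(a)/7.16,u.round(3),np.hypot(u[0],u[1])/.83,abs(u[2])/.83))
    return (x,y,z,yaw)
def st():
    s=bot.read_state();R=s["tcp_rot"];print("t%.1f"%s["time_s"],np.round(s["position"],4),"yaw %.1f tilt %.2f,%.2f"%(np.degrees(np.arctan2(R[1,1],R[0,1])),np.degrees(R[0,2]),np.degrees(R[1,2])),"F",np.round(s["force"],1),"M",np.round(s["moment"],2),"op %.1fmm"%(87*s["opening"]),"g %.1f"%s["grasp_force"],"j",np.round(s["joint_positions"],0))
E
python3 -c "
from h import *
a=go(*car(.16),.13,77.4)
a=go(*car(.16),.078,77.4,a)"
```

```text
az -0.0337 (1.7 rows) shift [-9.546 -6.259  1.834] xyrows 13.8 zrows 2.2
az -0.0000 (0.0 rows) shift [0.   0.   1.04] xyrows 0.0 zrows 1.3
```

apply_moves(plan="0 0 0 0 0 -0.0168;0 0 0 0 0 -0.0168;-.682 -.447 0 0 0 0;-.682 -.447 0 0 0 0;-.682 -.447 0 0 0 0;-.682 -.447 0 0 0 0;-.682 -.447 0 0 0 0;-.682 -.447 0 0 0 0;-.682 -.447 0 0 0 0;-.682 -.447 0 0 0 0", gripper=0)

```text
time_s: 0.93
position: [0.4893, 0.3317, 0.2222]
tcp_rot: [[-0.976, 0.219, -0.001], [0.219, 0.976, -0.0], [0.001, -0.0, -1.0]]
force: [1.2, -0.1, 1.3]
opening: 0.505
grasp_force: 0.0
```

apply_moves(plan="-.682 -.447 0 0 0 0;-.682 -.447 0 0 0 0;-.682 -.447 0 0 0 0;-.682 -.447 0 0 0 0;-.682 -.447 0 0 0 0;-.682 -.447 0 0 0 0;0 0 .6 0 0 0;0 0 .6 0 0 0;0 0 .6 0 0 0;0 0 0 0 0 0")

```text
time_s: 1.77
position: [0.6537, 0.1568, 0.1252]
tcp_rot: [[-0.975, 0.22, -0.015], [0.22, 0.976, -0.001], [0.014, -0.004, -1.0]]
force: [-1.5, 0.8, -1.8]
opening: 0.5
grasp_force: 0.0
```

```bash
python3 - <<'E'
from h import *;import cv2
st();a=go(*car(.16),.077,77.4)
t=capture("top");s=capture("side")
f=lambda i,y,x,w:cv2.resize(i[y:y+w*3//4,x:x+w],(400,300),interpolation=cv2.INTER_CUBIC)
p=proj("top",[*car(.16),.1]).astype(int);q=proj("side",[*car(.16),.1]).astype(int)
cv2.imwrite("pics/k1.png",np.hstack([f(t,p[1]-37,p[0]-50,100),f(s,q[1]-37,q[0]-50,100)])[:,:,::-1])
E
```

```text
t1.8 [0.6537 0.1568 0.1252] yaw 77.3 tilt -0.84,-0.06 F [-1.5  0.8 -1.8] M [-0.02  0.11  0.04] op 43.5mm g 0.0 j [  4.  40.  79.   0.  62. -73.]
az -0.0003 (0.0 rows) shift [-0.094  0.037  0.964] xyrows 0.1 zrows 1.2
```

View pics/k1.png

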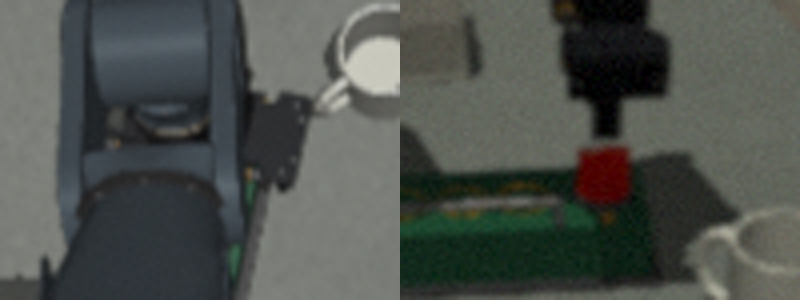

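The side view shows the fingers over the red grip (about (605,170) in the crop), aligned and clear of the jug. Descending.

apply_moves(plan="0 0 0 0 0 0;0 0 0 0 0 0;0 0 .3 0 0 0;0 0 .3 0 0 0;0 0 .3 0 0 0;0 0 0 0 0 0;0 0 0 0 0 0")

```text
time_s: 2.45
position: [0.6592, 0.1581, 0.0887]
tcp_rot: [[-0.976, 0.218, 0.001], [0.218, 0.976, 0.0], [-0.001, 0.0, -1.0]]
force: [-0.1, -0.4, 0.8]
opening: 0.502
grasp_force: 0.0
```

```bash
python3 -c "
from h import *
st();go(*car(.16),.077,77.5)"
```

```text
t2.5 [0.6592 0.1581 0.0887] yaw 77.4 tilt 0.06,0.00 F [-0.1 -0.4  0.8] M [-0.   -0.03  0.04] op 43.6mm g 0.0 j [  4.  43.  80.  -0.  57. -73.]
az -0.0003 (0.0 rows) shift [ 0.008 -0.013  0.234] xyrows 0.0 zrows 0.3
```

apply_moves(plan="0 0 .23 0 0 0;0 0 0 0 0 0;0 0 0 0 0 0")

```text
time_s: 2.7
position: [0.6588, 0.1579, 0.0763]
tcp_rot: [[-0.976, 0.219, -0.0], [0.219, 0.976, -0.0], [0.0, -0.0, -1.0]]
force: [-0.8, 0.0, 0.6]
opening: 0.501
grasp_force: 0.0
```

apply_moves(plan="0 0 0 0 0 0;0 0 0 0 0 0;0 0 0 0 0 0;0 0 0 0 0 0;0 0 0 0 0 0;0 0 0 0 0 0", gripper=-1)

```text
time_s: 3.2
position: [0.659, 0.1582, 0.0762]
tcp_rot: [[-0.976, 0.219, 0.001], [0.219, 0.976, 0.001], [-0.0, 0.001, -1.0]]
force: [-0.0, 0.0, 0.2]
opening: 0.156
grasp_force: 30.0
```

```bash
python3 -c "
from h import *
st()"
```

```text
t3.2 [0.659  0.1582 0.0762] yaw 77.3 tilt 0.03,0.05 F [-0.   0.   0.2] M [0.14 0.09 0.1 ] op 13.6mm g 30.0 j [  4.  44.  80.   0.  56. -73.]
```

apply_moves(plan="0 0 0 0 0 -.0195;0 0 0 0 0 -.0195;0 0 0 0 0 -.0195;0 0 0 0 0 -.0195;0 0 0 0 0 -.0195;0 0 0 0 0 -.0195;0 0 0 0 0 -.0195;0 0 0 0 0 -.0195;0 0 0 0 0 -.0195;0 0 0 0 0 -.0195")

```text
time_s: 4.03
position: [0.6587, 0.159, 0.0762]
tcp_rot: [[-0.532, -0.847, -0.0], [-0.847, 0.532, 0.002], [-0.002, 0.001, -1.0]]
force: [0.1, 2.0, 0.4]
opening: 0.153
grasp_force: 30.0
```

apply_moves(plan="0 0 0 0 0 -.007;0 0 0 0 0 -.003;0 0 0 0 0 0;0 0 0 0 0 0;0 0 0 0 0 0")

```text
time_s: 4.45
position: [0.6586, 0.1591, 0.0762]
tcp_rot: [[-0.483, -0.875, -0.0], [-0.875, 0.483, 0.002], [-0.001, 0.001, -1.0]]
force: [-1.6, 6.3, 1.4]
opening: 0.158
grasp_force: 30.0
```

```bash
python3 -c "
from h import *
st();print(car(.16))"
```

```text
t4.5 [0.6586 0.1591 0.0762] yaw 151.1 tilt -0.01,0.10 F [-1.6  6.3  1.4] M [1.05 0.22 0.11] op 13.7mm g 30.0 j [   4.   44.   80.    0.   56. -147.]
(np.float64(0.6587073611391893), np.float64(0.15756966176990356))
```

apply_moves(plan="0 0 0 0 0 0;0 0 0 0 0 0;0 0 0 0 0 0;0 0 0 0 0 0", gripper=0)

```text
time_s: 4.78
position: [0.659, 0.157, 0.0759]
tcp_rot: [[-0.483, -0.876, -0.0], [-0.876, 0.483, -0.001], [0.001, -0.0, -1.0]]
force: [0.3, 0.3, 0.1]
opening: 0.374
grasp_force: 0.0
```

```bash
python3 -c "
from h import *
st();a=go(*bot.read_state()['position'][:2],.16,151);go(.4843,-.0757,.16,-12.6,a);go(.4843,-.0757,.16,167.4,a)"
```

```text
t4.8 [0.659  0.157  0.0759] yaw 151.1 tilt -0.00,-0.05 F [0.3 0.3 0.1] M [ 0.12  0.07 -0.02] op 32.5mm g 0.0 j [   4.   44.   80.   -0.   56. -147.]
az 0.0003 (0.0 rows) shift [-0.     0.    -1.681] xyrows 0.0 zrows 2.0
az 0.4544 (22.8 rows) shift [-5.305 -2.395 -0.   ] xyrows 7.0 zrows 0.0
az -0.0456 (2.3 rows) shift [ 5.305  2.395 -0.   ] xyrows 7.0 zrows 0.0
```

apply_moves(plan="0 0 -.83 0 0 0;0 0 -.83 0 0 0;0 0 0 0 0 .01976;0 0 0 0 0 .01976;0 0 0 0 0 .01976;0 0 0 0 0 .01976;0 0 0 0 0 .01976;0 0 0 0 0 .01976;0 0 0 0 0 .01976;0 0 0 0 0 .01976", gripper=0.4)

```text
time_s: 5.62
position: [0.6589, 0.1571, 0.159]
tcp_rot: [[-0.998, -0.067, -0.0], [-0.067, 0.998, -0.001], [0.0, -0.001, -1.0]]
force: [-0.2, 0.2, 0.6]
opening: 0.703
grasp_force: 0.0
```

apply_moves(plan="0 0 0 0 0 .01976;0 0 0 0 0 .01976;0 0 0 0 0 .01976;0 0 0 0 0 .01976;0 0 0 0 0 .01976;0 0 0 0 0 .01976;0 0 0 0 0 .01976;0 0 0 0 0 .01976;0 0 0 0 0 .01976;0 0 0 0 0 .01976")

```text
time_s: 6.45
position: [0.6589, 0.1572, 0.159]
tcp_rot: [[-0.386, 0.922, -0.0], [0.922, 0.386, -0.001], [-0.001, -0.0, -1.0]]
force: [0.8, 0.3, 0.6]
opening: 0.698
grasp_force: 0.0
```

apply_moves(plan="0 0 0 0 0 .01976;0 0 0 0 0 .01976;0 0 0 0 0 .01976;0 0 0 0 0 .01976;0 0 0 0 0 .01976;-.758 -.342 0 0 0 0;-.758 -.342 0 0 0 0;-.758 -.342 0 0 0 0;-.758 -.342 0 0 0 0;-.758 -.342 0 0 0 0")

```text
time_s: 7.28
position: [0.5332, -0.0104, 0.1591]
tcp_rot: [[0.215, 0.977, 0.0], [0.977, -0.215, -0.001], [-0.001, 0.0, -1.0]]
force: [-0.1, -1.1, 0.1]
opening: 0.7
grasp_force: 0.0
```

apply_moves(plan="-.758 -.342 0 0 0 0;-.758 -.342 0 0 0 0;0 0 0 0 0 0;0 0 0 0 0 0;0 0 0 0 0 0;0 0 0 0 0 0")

```text
time_s: 7.78
position: [0.4857, -0.075, 0.1592]
tcp_rot: [[0.215, 0.977, 0.001], [0.977, -0.215, -0.0], [-0.0, 0.001, -1.0]]
force: [-0.8, -0.7, -0.5]
opening: 0.701
grasp_force: 0.0
```

```bash
python3 - <<'E'
from h import *;import cv2
st();go(.4843,-.0757,.036,-12.6)
t=capture("top");s=capture("side")
cv2.imwrite("pics/topb.png",t[:,:,::-1]);cv2.imwrite("pics/sideb.png",s[:,:,::-1])
f=lambda i,x,y,w,h:cv2.resize(i[y:y+h,x:x+w],(400,600),interpolation=cv2.INTER_CUBIC)
cv2.imwrite("pics/r1.png",np.hstack([f(t,235,155,80,120),cv2.resize(np.rot90(s[155:215,228:362]),(400,600*1),interpolation=cv2.INTER_CUBIC)])[:,:,::-1])
E
```

```text
t7.8 [ 0.4857 -0.075   0.1592] yaw -12.4 tilt 0.06,-0.02 F [-0.8 -0.7 -0.5] M [-0.07  0.06  0.05] op 61.0mm g 0.0 j [-22.  26. 105.   0.  50.  -9.]
az 0.0005 (0.0 rows) shift [-0.02  -0.024  2.464] xyrows 0.0 zrows 3.0
```

View pics/r1.png

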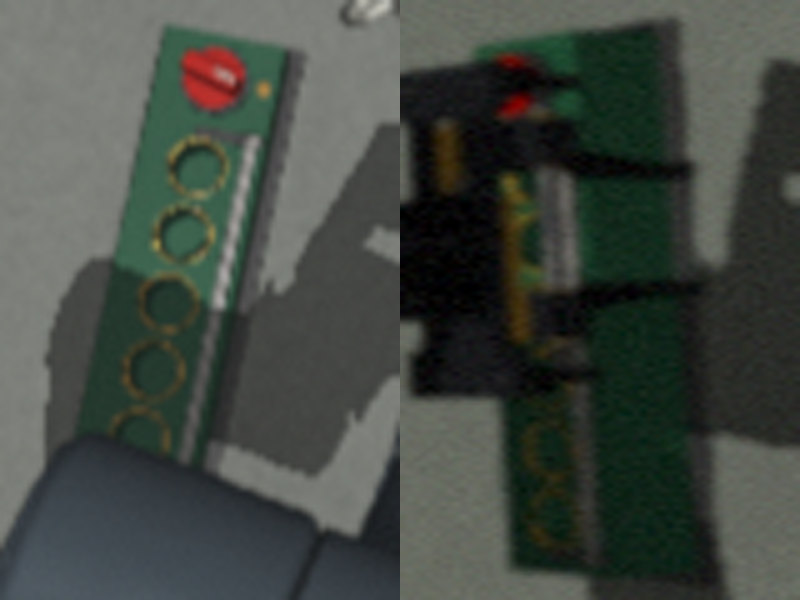

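The bar now lies clear to the right of the rims. Clean rims at (198,166), (184,234), (169,302) and (154,370) in the left half; the knob is released. Next I compare these with the model.

```bash
python3 - <<'E'
from h import *
for x,i in zip([.095,.045,-.005,-.055],[(198,166),(184,234),(169,302),(154,370)]):
    print(x,onz("top",*un(*i,5,(235,155)),.056).round(4),np.round(car(x),4))
rim=[(98,427),(110,371),(122,316),(134,261),(147,208),(158,152)]
for x,i in zip([-.155,-.105,-.055,-.005,.045,.095],rim):print(x,onz("top",*un(*i,4,(235,150)),.056).round(4),np.round(car(x),4))
E
```

```text
0.095 [0.597  0.1721] [0.5952 0.1716]
0.045 [0.5474 0.1824] [0.5464 0.1825]
-0.005 [0.4983 0.1934] [0.4976 0.1933]
-0.055 [0.4496 0.2042] [0.4488 0.2041]
-0.155 [0.3516 0.2266] [0.3512 0.2257]
-0.105 [0.4008 0.216 ] [0.4    0.2149]
-0.055 [0.4495 0.2052] [0.4488 0.2041]
-0.005 [0.4987 0.1944] [0.4976 0.1933]
0.045 [0.5466 0.1825] [0.5464 0.1825]
0.095 [0.5977 0.1724] [0.5952 0.1716]
```

apply_moves(plan="0 0 .8 0 0 0;0 0 .8 0 0 0;0 0 .5 0 0 0;0 0 .38 0 0 0;0 0 0 0 0 0;0 0 0 0 0 0")

```text
time_s: 8.38
position: [0.4846, -0.0743, 0.0342]
tcp_rot: [[0.214, 0.977, -0.002], [0.977, -0.214, 0.001], [0.0, -0.002, -1.0]]
force: [0.5, -0.5, 0.9]
opening: 0.699
grasp_force: 0.0
```

apply_moves(plan="0 0 0 0 0 0;0 0 0 0 0 0;0 0 0 0 0 0;0 0 0 0 0 0;0 0 0 0 0 0", gripper=-1)

```text
time_s: 8.8
position: [0.4845, -0.0753, 0.0359]
tcp_rot: [[0.216, 0.976, -0.0], [0.976, -0.216, -0.0], [-0.0, -0.0, -1.0]]
force: [-3.1, -0.5, 2.2]
opening: 0.408
grasp_force: 1.3
```

```bash
python3 -c "
from h import *
st()"
```

```text
t8.8 [ 0.4845 -0.0753  0.0359] yaw -12.5 tilt -0.00,-0.00 F [-3.1 -0.5  2.2] M [ 0.02  0.52 -0.03] op 35.5mm g 1.3 j [-22.  39. 109.  -0.  32.  -9.]
```

```bash
sed -i 's/^P0=.*/P0=(0.5033,0.1927,np.radians(-12.5))/' h.py; python3 -c "
from h import *
a=(*bot.read_state()['position'],-12.5)
b=go(*a[:2],.13,-12.5,a);c=go(*car(.095),.13,-12.5,b);go(*car(.095),.098,-12.5,c)"
```

```text
az -0.0000 (0.0 rows) shift [ 0.     0.    -1.882] xyrows 0.0 zrows 2.3
az -0.0000 (0.0 rows) shift [ 5.315  1.107 -0.   ] xyrows 6.5 zrows 0.0
az -0.0000 (0.0 rows) shift [0.   0.   0.64] xyrows 0.0 zrows 0.8
```

apply_moves(plan="0 0 0 0 0 0;0 0 0 0 0 0;0 0 -.63 0 0 0;0 0 -.63 0 0 0;0 0 -.63 0 0 0;.759 .158 0 0 0 0;.759 .158 0 0 0 0;.759 .158 0 0 0 0;.759 .158 0 0 0 0;.759 .158 0 0 0 0")

```text
time_s: 9.63
position: [0.5645, 0.1029, 0.1295]
tcp_rot: [[0.216, 0.976, -0.0], [0.976, -0.216, -0.0], [-0.0, -0.0, -1.0]]
force: [0.4, -0.7, -1.9]
opening: 0.393
grasp_force: 30.0
```

apply_moves(plan=".759 .158 0 0 0 0;.759 .158 0 0 0 0;0 0 0 0 0 0;0 0 .32 0 0 0;0 0 .32 0 0 0;0 0 0 0 0 0;0 0 0 0 0 0;0 0 0 0 0 0")

```text
time_s: 10.3
position: [0.5962, 0.1717, 0.0979]
tcp_rot: [[0.216, 0.976, 0.0], [0.976, -0.216, 0.0], [0.0, 0.0, -1.0]]
force: [-0.1, -0.8, -1.5]
opening: 0.392
grasp_force: 30.0
```

```bash
python3 - <<'E'
from h import *;import cv2
st();go(*car(.095),.09,-12.5)
t=capture("top");s=capture("side")
q=proj("side",[*car(.095),.056]).astype(int);print(q)
cv2.imwrite("pics/p1.png",cv2.resize(s[q[1]-45:q[1]+30,q[0]-50:q[0]+50],(800,600),interpolation=cv2.INTER_CUBIC)[:,:,::-1])
E
```

```text
t10.3 [0.5962 0.1717 0.0979] yaw -12.5 tilt 0.02,0.01 F [-0.1 -0.8 -1.5] M [-0.05  0.05  0.02] op 34.1mm g 30.0 j [ 6. 39. 89.  0. 53. 18.]
az 0.0000 (0.0 rows) shift [ 0.007 -0.006  0.157] xyrows 0.0 zrows 0.2
[322 174]
```

View pics/p1.png

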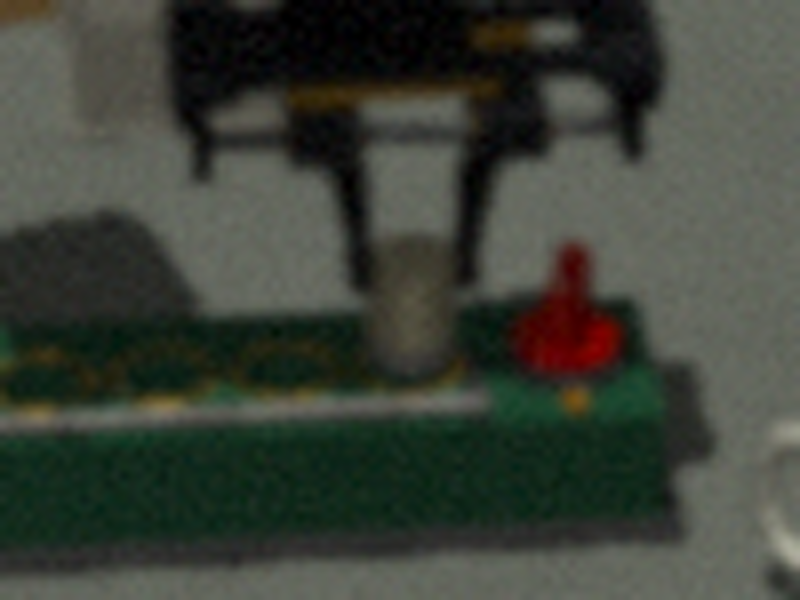

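The core hangs over tube 5, with its bottom at (412,370) in the crop, just above the rim. Lowering gently.

apply_moves(plan="0 0 .1 0 0 0;0 0 .1 0 0 0;0 0 .06 0 0 0;0 0 0 0 0 0;0 0 0 0 0 0")

```text
time_s: 10.82
position: [0.5958, 0.172, 0.0841]
tcp_rot: [[0.216, 0.976, -0.001], [0.976, -0.216, -0.0], [-0.0, -0.001, -1.0]]
force: [0.4, 0.5, -2.2]
opening: 0.394
grasp_force: 30.0
```

```bash
python3 -c "
from h import *
st()"
```

```text
t10.8 [0.5958 0.172  0.0841] yaw -12.5 tilt -0.05,-0.00 F [ 0.4  0.5 -2.2] M [-0.02  0.07 -0.01] op 34.3mm g 30.0 j [ 6. 40. 89.  0. 51. 18.]
```

Entered without contact. Continuing down.

apply_moves(plan="0 0 .12 0 0 0;0 0 .12 0 0 0;0 0 .12 0 0 0;0 0 .09 0 0 0;0 0 0 0 0 0;0 0 0 0 0 0")

```text
time_s: 11.32
position: [0.5958, 0.172, 0.0614]
tcp_rot: [[0.216, 0.976, -0.001], [0.976, -0.216, -0.0], [-0.0, -0.001, -1.0]]
force: [-0.4, -0.1, -2.6]
opening: 0.395
grasp_force: 30.0
```

apply_moves(plan="0 0 0 0 0 0;0 0 0 0 0 0;0 0 0 0 0 0;0 0 0 0 0 0", gripper=0.1)

```text
time_s: 11.65
position: [0.5965, 0.172, 0.0627]
tcp_rot: [[0.216, 0.976, 0.001], [0.976, -0.216, 0.0], [0.0, 0.001, -1.0]]
force: [-0.2, -0.4, -0.4]
opening: 0.533
grasp_force: 0.0
```

apply_moves(plan="0 0 -.3 0 0 0;0 0 -.3 0 0 0;0 0 0 0 0 0;0 0 0 0 0 0;0 0 0 0 0 0;0 0 0 0 0 0", gripper=-1)

```text
time_s: 12.15
position: [0.5954, 0.1719, 0.0913]
tcp_rot: [[0.216, 0.976, -0.002], [0.976, -0.216, -0.0], [-0.001, -0.001, -1.0]]
force: [-0.3, -0.2, -0.8]
opening: 0.181
grasp_force: 0.0
```

```bash
python3 -c "
from h import *
st();go(*car(.095),.06,-12.5)"
```

```text
t12.2 [0.5954 0.1719 0.0913] yaw -12.5 tilt -0.09,-0.01 F [-0.3 -0.2 -0.8] M [-0.09  0.11  0.02] op 15.7mm g 0.0 j [ 6. 39. 89. -0. 52. 18.]
az 0.0001 (0.0 rows) shift [0.007 0.012 0.625] xyrows 0.0 zrows 0.8
```

apply_moves(plan="0 0 .25 0 0 0;0 0 .25 0 0 0;0 0 .12 0 0 0;0 0 .1 0 0 0;0 0 .04 0 0 0;0 0 0 0 0 0;0 0 0 0 0 0")

```text
time_s: 12.73
position: [0.5952, 0.1719, 0.0564]
tcp_rot: [[0.215, 0.977, -0.002], [0.977, -0.215, -0.001], [-0.001, -0.001, -1.0]]
force: [-5.6, -1.0, 20.7]
opening: 0.006
grasp_force: 10.2
```

```bash
python3 -c "
from h import *
st()"
```

```text
t12.7 [0.5952 0.1719 0.0564] yaw -12.4 tilt -0.10,-0.04 F [-5.6 -1.  20.7] M [-0.3  1.2  0. ] op 0.5mm g 10.2 j [ 6. 42. 90. -0. 48. 18.]
```

Flush at 56.4 mm. I lift, check that the remaining cores haven't moved, and plan the next pick.

apply_moves(plan="0 0 -.5 0 0 0;0 0 -.8 0 0 0;0 0 -.4 0 0 0;0 0 0 0 0 0;0 0 0 0 0 0", gripper=0.4)

```text
time_s: 13.15
position: [0.5966, 0.1721, 0.1395]
tcp_rot: [[0.216, 0.976, 0.002], [0.976, -0.216, 0.0], [0.001, 0.002, -1.0]]
force: [-1.0, -0.1, -0.4]
opening: 0.297
grasp_force: 0.0
```

```bash
cat >> h.py <<'E'
import cv2
CO=dict(white=(.4844,-.0757),red=(.4646,-.1863),dark=(.5589,-.2143),brown=(.5447,-.3119),mid=(.4333,-.2853))
B0={n:cv2.imread(f"pics/{n}0.png")for n in("top","side")}
def chk(names):
    "shift (px) of each core's patch against the first picture; score"
    for n in("top","side"):
        im=np.ascontiguousarray(capture(n)[:,:,::-1])
        for k in names:
            u,v=proj(n,[*CO[k],.03]).round().astype(int);h=9 if n=="top" else 14
            T=B0[n][v-h:v+h,u-h:u+h];S=im[v-h-15:v+h+15,u-h-15:u+h+15]
            m=cv2.matchTemplate(S,T,cv2.TM_CCOEFF_NORMED);_,mx,_,l=cv2.minMaxLoc(m)
            print(n,k,l[0]-15,l[1]-15,"%.2f"%mx)
def nxt(core,tube):
    p=bot.read_state()["position"];x=-.155+.05*tube
    a=(*p,-12.5);b=go(*CO[core],p[2],-12.5,a);c=go(*CO[core],.036,-12.5,b)
    d=go(*CO[core],.13,-12.5,c);e=go(*car(x),.13,-12.5,d)
E
python3 -c "
from h import *
st();chk(['red','dark','brown','mid']);nxt('red',4)"
```

```text
t13.2 [0.5966 0.1721 0.1395] yaw -12.5 tilt 0.10,0.01 F [-1.  -0.1 -0.4] M [-0.11  0.06 -0.02] op 25.8mm g 0.0 j [ 6. 36. 87. -0. 57. 18.]
top red 0 0 1.00
top dark 0 0 1.00
top brown 0 0 1.00
top mid 0 0 1.00
side red 0 0 0.98
side dark 0 0 0.99
side brown 0 0 0.98
side mid 0 0 0.99
az -0.0000 (0.0 rows) shift [-7.557 -0.99  -0.   ] xyrows 9.2 zrows 0.0
az -0.0000 (0.0 rows) shift [0.    0.    2.025] xyrows 0.0 zrows 2.4
az -0.0000 (0.0 rows) shift [ 0.    0.   -1.88] xyrows 0.0 zrows 2.3
az -0.0000 (0.0 rows) shift [ 7.568  0.015 -0.   ] xyrows 9.1 zrows 0.0
```

apply_moves(plan="-.756 -.099 0 0 0 0;-.756 -.099 0 0 0 0;-.756 -.099 0 0 0 0;-.756 -.099 0 0 0 0;-.756 -.099 0 0 0 0;-.756 -.099 0 0 0 0;-.756 -.099 0 0 0 0;-.756 -.099 0 0 0 0;-.756 -.099 0 0 0 0;-.756 -.099 0 0 0 0")

```text
time_s: 14.08
position: [0.464, -0.1871, 0.1371]
tcp_rot: [[0.216, 0.976, -0.004], [0.976, -0.216, 0.003], [0.002, -0.004, -1.0]]
force: [1.2, -1.3, 0.3]
opening: 0.702
grasp_force: 0.0
```

apply_moves(plan="0 0 0 0 0 0;0 0 0 0 0 0;0 0 .8 0 0 0;0 0 .7 0 0 0;0 0 .35 0 0 0;0 0 .17 0 0 0;0 0 0 0 0 0;0 0 0 0 0 0")

```text
time_s: 14.75
position: [0.4662, -0.1853, 0.0377]
tcp_rot: [[0.214, 0.977, -0.001], [0.977, -0.214, 0.001], [0.001, -0.001, -1.0]]
force: [-0.0, 0.2, 0.0]
opening: 0.7
grasp_force: 0.0
```

apply_moves(plan="0 0 0 0 0 0;0 0 0 0 0 0;0 0 0 0 0 0;0 0 0 0 0 0;0 0 0 0 0 0;0 0 0 0 0 0;0 0 0 0 0 0", gripper=-1)

```text
time_s: 15.33
position: [0.4657, -0.1863, 0.0386]
tcp_rot: [[0.216, 0.976, -0.001], [0.976, -0.216, 0.0], [0.0, -0.001, -1.0]]
force: [-1.7, 0.1, 5.8]
opening: 0.391
grasp_force: 30.0
```

```bash
cat >> h.py <<'E'
def place(tube):
    p=bot.read_state()["position"];x=-.155+.05*tube
    a=(*p,-12.5);b=go(*p[:2],.13,-12.5,a);c=go(*car(x),.13,-12.5,b);d=go(*car(x),.09,-12.5,c);go(*car(x),.0615,-12.5,d)
E
python3 -c "
from h import *
st();place(4)"
```

```text
t15.3 [ 0.4657 -0.1863  0.0386] yaw -12.5 tilt -0.04,0.01 F [-1.7  0.1  5.8] M [-0.05  0.43  0.01] op 34.0mm g 30.0 j [-35.  39. 108.  -0.  34. -22.]
az -0.0000 (0.0 rows) shift [ 0.     0.    -1.828] xyrows 0.0 zrows 2.2
az -0.0000 (0.0 rows) shift [ 7.562e+00 -6.000e-03 -0.000e+00] xyrows 9.1 zrows 0.0
az -0.0000 (0.0 rows) shift [0.  0.  0.8] xyrows 0.0 zrows 1.0
az -0.0000 (0.0 rows) shift [0.   0.   0.57] xyrows 0.0 zrows 0.7
```

apply_moves(plan="0 0 -.6 0 0 0;0 0 -.7 0 0 0;0 0 -.53 0 0 0;.756 0 0 0 0 0;.756 0 0 0 0 0;.756 0 0 0 0 0;.756 0 0 0 0 0;.756 0 0 0 0 0;.756 0 0 0 0 0;.756 0 0 0 0 0")

```text
time_s: 16.17
position: [0.5233, 0.0738, 0.1293]
tcp_rot: [[0.216, 0.976, 0.0], [0.976, -0.216, 0.0], [0.0, 0.0, -1.0]]
force: [1.6, -0.6, -1.2]
opening: 0.393
grasp_force: 29.9
```

apply_moves(plan=".756 0 0 0 0 0;.756 0 0 0 0 0;.756 0 0 0 0 0;0 0 0 0 0 0;0 0 .3 0 0 0;0 0 .2 0 0 0;0 0 0 0 0 0;0 0 0 0 0 0;0 0 0 0 0 0")

```text
time_s: 16.92
position: [0.5478, 0.182, 0.1045]
tcp_rot: [[0.217, 0.976, -0.0], [0.976, -0.217, 0.0], [-0.0, -0.0, -1.0]]
force: [-0.7, -0.4, -1.8]
opening: 0.394
grasp_force: 29.9
```

```bash
python3 -c "
from h import *
st();go(*car(.045),.0615,-12.5)"
```

```text
t16.9 [0.5478 0.182  0.1045] yaw -12.5 tilt -0.02,0.00 F [-0.7 -0.4 -1.8] M [-0.06  0.05  0.03] op 34.2mm g 29.9 j [ 7. 36. 95.  0. 49. 20.]
az -0.0001 (0.0 rows) shift [ 0.017 -0.015  0.86 ] xyrows 0.0 zrows 1.0
```

apply_moves(plan=".017 -.015 0 0 0 0;0 0 .2 0 0 0;0 0 .13 0 0 0;0 0 .1 0 0 0;0 0 .12 0 0 0;0 0 .12 0 0 0;0 0 .12 0 0 0;0 0 .07 0 0 0;0 0 0 0 0 0;0 0 0 0 0 0")

```text
time_s: 17.75
position: [0.5471, 0.1837, 0.0612]
tcp_rot: [[0.216, 0.976, -0.001], [0.976, -0.216, -0.0], [-0.0, -0.0, -1.0]]
force: [-0.1, -0.8, -2.3]
opening: 0.391
grasp_force: 29.9
```

```bash
python3 -c "
from h import *
st();go(*car(.045),.0615,-12.5)"
```

```text
t17.8 [0.5471 0.1837 0.0612] yaw -12.5 tilt -0.03,-0.00 F [-0.1 -0.8 -2.3] M [-0.12  0.01 -0.05] op 34.0mm g 29.9 j [ 7. 40. 96.  0. 44. 20.]
az 0.0001 (0.0 rows) shift [-0.014  0.006 -0.006] xyrows 0.0 zrows 0.0
```

In without force. Release, push home, then lift.

apply_moves(plan="0 0 0 0 0 0;0 0 0 0 0 0;0 0 0 0 0 0;0 0 0 0 0 0", gripper=0.1)

```text
time_s: 18.08
position: [0.5473, 0.1838, 0.062]
tcp_rot: [[0.216, 0.976, 0.001], [0.976, -0.216, 0.0], [0.0, 0.001, -1.0]]
force: [-0.6, -0.5, -0.2]
opening: 0.531
grasp_force: 0.0
```

apply_moves(plan="0 0 -.3 0 0 0;0 0 -.3 0 0 0;0 0 0 0 0 0;0 0 0 0 0 0;0 0 0 0 0 0;0 0 .25 0 0 0;0 0 .25 0 0 0;0 0 .15 0 0 0;0 0 .1 0 0 0;0 0 0 0 0 0", gripper=-1)

```text
time_s: 18.92
position: [0.5468, 0.1837, 0.0564]
tcp_rot: [[0.215, 0.977, -0.001], [0.977, -0.215, -0.0], [-0.0, -0.001, -1.0]]
force: [-5.6, -0.3, 20.3]
opening: 0.013
grasp_force: 10.4
```

```bash
python3 -c "
from h import *
st()"
```

```text
t18.9 [0.5468 0.1837 0.0564] yaw -12.4 tilt -0.06,-0.02 F [-5.6 -0.3 20.3] M [-0.24  1.16  0.03] op 1.1mm g 10.4 j [ 7. 40. 96. -0. 44. 20.]
```

apply_moves(plan="0 0 -.5 0 0 0;0 0 -.8 0 0 0;0 0 -.35 0 0 0;0 0 0 0 0 0;0 0 0 0 0 0", gripper=0.4)

```text
time_s: 19.33
position: [0.5475, 0.1838, 0.1371]
tcp_rot: [[0.216, 0.976, 0.002], [0.976, -0.216, 0.0], [0.001, 0.002, -1.0]]
force: [-0.3, 0.5, -1.0]
opening: 0.304
grasp_force: 0.0
```

```bash
python3 -c "
from h import *
st();chk(['dark','brown','mid']);nxt('dark',3)"
```

```text
t19.3 [0.5475 0.1838 0.1371] yaw -12.5 tilt 0.10,0.01 F [-0.3  0.5 -1. ] M [-0.1   0.11  0.01] op 26.4mm g 0.0 j [ 7. 33. 94. -0. 53. 20.]
top dark 0 0 1.00
top brown 0 0 1.00
top mid 0 0 1.00
side dark 0 0 0.99
side brown 0 0 0.98
side mid 0 0 0.99
az -0.0000 (0.0 rows) shift [-7.712  1.976 -0.   ] xyrows 9.6 zrows 0.0
az -0.0000 (0.0 rows) shift [0.    0.    1.981] xyrows 0.0 zrows 2.4
az -0.0000 (0.0 rows) shift [ 0.    0.   -1.88] xyrows 0.0 zrows 2.3
az -0.0000 (0.0 rows) shift [ 7.706 -2.947 -0.   ] xyrows 9.9 zrows 0.0
```

apply_moves(plan="-.771 .198 0 0 0 0;-.771 .198 0 0 0 0;-.771 .198 0 0 0 0;-.771 .198 0 0 0 0;-.771 .198 0 0 0 0;-.771 .198 0 0 0 0;-.771 .198 0 0 0 0;-.771 .198 0 0 0 0;-.771 .198 0 0 0 0;-.771 .198 0 0 0 0")

```text
time_s: 20.27
position: [0.5591, -0.2153, 0.1341]
tcp_rot: [[0.216, 0.976, -0.004], [0.976, -0.216, 0.003], [0.002, -0.004, -1.0]]
force: [1.5, 0.3, -0.1]
opening: 0.704
grasp_force: 0.0
```

apply_moves(plan="0 0 0 0 0 0;0 0 0 0 0 0;0 0 .8 0 0 0;0 0 .7 0 0 0;0 0 .35 0 0 0;0 0 .15 0 0 0;0 0 0 0 0 0;0 0 0 0 0 0")

```text
time_s: 20.93
position: [0.5606, -0.213, 0.0362]
tcp_rot: [[0.215, 0.977, -0.001], [0.977, -0.215, 0.001], [0.001, -0.001, -1.0]]
force: [-0.8, -0.2, -0.3]
opening: 0.703
grasp_force: 0.0
```

apply_moves(plan="0 0 0 0 0 0;0 0 0 0 0 0;0 0 0 0 0 0;0 0 0 0 0 0;0 0 0 0 0 0;0 0 0 0 0 0;0 0 0 0 0 0", gripper=-1)

```text
time_s: 21.52
position: [0.5604, -0.2141, 0.0373]
tcp_rot: [[0.216, 0.976, -0.0], [0.976, -0.216, -0.0], [-0.0, -0.0, -1.0]]
force: [-2.4, 1.1, 5.4]
opening: 0.395
grasp_force: 30.0
```

```bash
python3 -c "
from h import *
st();place(3)"
```

```text
t21.5 [ 0.5604 -0.2141  0.0373] yaw -12.5 tilt -0.02,-0.00 F [-2.4  1.1  5.4] M [ 0.01  0.49 -0.06] op 34.4mm g 30.0 j [-32.  43.  93.  -0.  44. -19.]
az -0.0000 (0.0 rows) shift [ 0.     0.    -1.855] xyrows 0.0 zrows 2.2
az -0.0000 (0.0 rows) shift [ 7.696 -2.975 -0.   ] xyrows 9.9 zrows 0.0
az -0.0000 (0.0 rows) shift [0.  0.  0.8] xyrows 0.0 zrows 1.0
az -0.0000 (0.0 rows) shift [0.   0.   0.57] xyrows 0.0 zrows 0.7
```

apply_moves(plan="0 0 -.6 0 0 0;0 0 -.7 0 0 0;0 0 -.55 0 0 0;.7 -.27 0 0 0 0;.7 -.27 0 0 0 0;.7 -.27 0 0 0 0;.7 -.27 0 0 0 0;.7 -.27 0 0 0 0;.7 -.27 0 0 0 0;.7 -.27 0 0 0 0")

```text
time_s: 22.35
position: [0.5208, 0.0472, 0.1288]
tcp_rot: [[0.216, 0.976, 0.0], [0.976, -0.216, 0.0], [0.0, 0.0, -1.0]]
force: [0.1, 1.1, -1.3]
opening: 0.396
grasp_force: 29.9
```

apply_moves(plan=".7 -.27 0 0 0 0;.7 -.27 0 0 0 0;.7 -.27 0 0 0 0;.7 -.27 0 0 0 0;0 0 .3 0 0 0;0 0 .2 0 0 0;0 0 0 0 0 0;0 0 0 0 0 0;0 0 0 0 0 0;0 0 0 0 0 0")

```text
time_s: 23.18
position: [0.4995, 0.1928, 0.1044]
tcp_rot: [[0.218, 0.976, 0.001], [0.976, -0.218, 0.0], [0.0, 0.001, -1.0]]
force: [-0.7, 0.5, -1.5]
opening: 0.394
grasp_force: 29.9
```

```bash
python3 -c "
from h import *
st();go(*car(-.005),.0615,-12.5)"
```

```text
t23.2 [0.4995 0.1928 0.1044] yaw -12.6 tilt 0.05,0.00 F [-0.7  0.5 -1.5] M [-0.02  0.06 -0.01] op 34.2mm g 29.9 j [  9.  33. 101.  -0.  46.  22.]
az -0.0002 (0.0 rows) shift [ 0.015 -0.026  0.857] xyrows 0.0 zrows 1.0
```

apply_moves(plan=".006 -.018 0 0 0 0;0 0 .2 0 0 0;0 0 .13 0 0 0;0 0 .1 0 0 0;0 0 .12 0 0 0;0 0 .12 0 0 0;0 0 .12 0 0 0;0 0 .07 0 0 0;0 0 0 0 0 0;0 0 0 0 0 0")

```text
time_s: 24.02
position: [0.4977, 0.1944, 0.0607]
tcp_rot: [[0.216, 0.976, -0.001], [0.976, -0.216, -0.0], [-0.0, -0.001, -1.0]]
force: [0.6, 0.5, -1.4]
opening: 0.393
grasp_force: 29.9
```

```bash
python3 -c "
from h import *
st();go(*car(-.005),.0615,-12.5)"
```

```text
t24.0 [0.4977 0.1944 0.0607] yaw -12.5 tilt -0.04,-0.01 F [ 0.6  0.5 -1.4] M [ 0.02 -0.07 -0.02] op 34.2mm g 29.9 j [  9.  38. 102.   0.  40.  22.]
az 0.0001 (0.0 rows) shift [-0.009  0.017 -0.017] xyrows 0.0 zrows 0.0
```

Same clean entry.

apply_moves(plan="0 0 0 0 0 0;0 0 0 0 0 0;0 0 0 0 0 0;0 0 0 0 0 0", gripper=0.1)

```text
time_s: 24.35
position: [0.498, 0.1944, 0.0614]
tcp_rot: [[0.216, 0.976, 0.001], [0.976, -0.216, -0.0], [0.0, 0.001, -1.0]]
force: [-0.1, 1.1, -0.8]
opening: 0.534
grasp_force: 0.0
```

apply_moves(plan="0 0 -.3 0 0 0;0 0 -.3 0 0 0;0 0 0 0 0 0;0 0 0 0 0 0;0 0 0 0 0 0;0 0 .25 0 0 0;0 0 .25 0 0 0;0 0 .15 0 0 0;0 0 .09 0 0 0;0 0 0 0 0 0", gripper=-1)

```text
time_s: 25.18
position: [0.4978, 0.1943, 0.0563]
tcp_rot: [[0.215, 0.977, -0.0], [0.977, -0.215, -0.0], [-0.0, -0.0, -1.0]]
force: [-5.3, -0.8, 23.1]
opening: 0.014
grasp_force: 11.8
```

apply_moves(plan="0 0 -.5 0 0 0;0 0 -.8 0 0 0;0 0 -.35 0 0 0;0 0 0 0 0 0;0 0 0 0 0 0", gripper=0.4)

```text
time_s: 25.6
position: [0.4982, 0.1945, 0.137]
tcp_rot: [[0.216, 0.976, 0.002], [0.976, -0.216, 0.0], [0.001, 0.001, -1.0]]
force: [-0.9, -0.6, 0.7]
opening: 0.304
grasp_force: 0.0
```

```bash
python3 -c "
from h import *
st();chk(['brown','mid']);nxt('mid',2)"
```

```text
t25.6 [0.4982 0.1945 0.137 ] yaw -12.5 tilt 0.09,0.01 F [-0.9 -0.6  0.7] M [-0.09  0.14  0.02] op 26.4mm g 0.0 j [  9.  30. 100.  -0.  50.  22.]
top brown 0 0 1.00
top mid 0 0 1.00
side brown 0 0 0.98
side mid 0 0 0.99
az -0.0000 (0.0 rows) shift [-9.637  0.837 -0.   ] xyrows 11.7 zrows 0.0
az -0.0000 (0.0 rows) shift [0.    0.    1.984] xyrows 0.0 zrows 2.4
az -0.0000 (0.0 rows) shift [ 0.    0.   -1.88] xyrows 0.0 zrows 2.3
az -0.0000 (0.0 rows) shift [ 9.636 -1.802 -0.   ] xyrows 11.8 zrows 0.0
```

apply_moves(plan="-.803 .07 0 0 0 0;-.803 .07 0 0 0 0;-.803 .07 0 0 0 0;-.803 .07 0 0 0 0;-.803 .07 0 0 0 0;-.803 .07 0 0 0 0;-.803 .07 0 0 0 0;-.803 .07 0 0 0 0;-.803 .07 0 0 0 0;-.803 .07 0 0 0 0")

```text
time_s: 26.53
position: [0.4437, -0.2063, 0.1346]
tcp_rot: [[0.216, 0.976, -0.003], [0.976, -0.216, 0.003], [0.002, -0.004, -1.0]]
force: [0.1, 0.5, -0.1]
opening: 0.701
grasp_force: 0.0
```

apply_moves(plan="-.803 .07 0 0 0 0;-.803 .07 0 0 0 0;0 0 0 0 0 0;0 0 0 0 0 0;0 0 .8 0 0 0;0 0 .7 0 0 0;0 0 .35 0 0 0;0 0 .15 0 0 0;0 0 0 0 0 0;0 0 0 0 0 0")

```text
time_s: 27.37
position: [0.4349, -0.2839, 0.0362]
tcp_rot: [[0.214, 0.977, -0.001], [0.977, -0.214, 0.001], [0.001, -0.001, -1.0]]
force: [-0.2, -0.1, 0.1]
opening: 0.699
grasp_force: 0.0
```

```bash
python3 -c "
from h import *
st();go(*CO['mid'],.036,-12.5)"
```

```text
t27.4 [ 0.4349 -0.2839  0.0362] yaw -12.4 tilt -0.07,0.08 F [-0.2 -0.1  0.1] M [-0.16  0.09  0.03] op 60.8mm g 0.0 j [-45.  40. 105.   0.  35. -33.]
az 0.0003 (0.0 rows) shift [-0.034 -0.025  0.005] xyrows 0.1 zrows 0.0
```

apply_moves(plan="0 0 0 0 0 0;0 0 0 0 0 0;0 0 0 0 0 0;0 0 0 0 0 0;0 0 0 0 0 0;0 0 0 0 0 0;0 0 0 0 0 0", gripper=-1)

```text
time_s: 27.95
position: [0.4345, -0.285, 0.0371]
tcp_rot: [[0.216, 0.976, -0.001], [0.976, -0.216, 0.0], [0.0, -0.001, -1.0]]
force: [-2.0, 0.5, 5.0]
opening: 0.393
grasp_force: 30.0
```

```bash
python3 -c "
from h import *
st();place(2)"
```

```text
t27.9 [ 0.4345 -0.285   0.0371] yaw -12.4 tilt -0.04,0.01 F [-2.   0.5  5. ] M [0.03 0.56 0.03] op 34.2mm g 30.0 j [-46.  39. 105.  -0.  35. -33.]
az -0.0000 (0.0 rows) shift [ 0.     0.    -1.857] xyrows 0.0 zrows 2.2
az -0.0000 (0.0 rows) shift [ 9.625 -1.824 -0.   ] xyrows 11.8 zrows 0.0
az -0.0000 (0.0 rows) shift [0.  0.  0.8] xyrows 0.0 zrows 1.0
az -0.0000 (0.0 rows) shift [0.   0.   0.57] xyrows 0.0 zrows 0.7
```

apply_moves(plan="0 0 -.6 0 0 0;0 0 -.7 0 0 0;0 0 -.55 0 0 0;.802 -.152 0 0 0 0;.802 -.152 0 0 0 0;.802 -.152 0 0 0 0;.802 -.152 0 0 0 0;.802 -.152 0 0 0 0;.802 -.152 0 0 0 0;.802 -.152 0 0 0 0")

```text
time_s: 28.78
position: [0.4433, 0.0022, 0.1289]
tcp_rot: [[0.217, 0.976, 0.0], [0.976, -0.217, 0.0], [0.0, 0.0, -1.0]]
force: [1.2, -0.4, -2.6]
opening: 0.396
grasp_force: 29.9
```

apply_moves(plan=".802 -.152 0 0 0 0;.802 -.152 0 0 0 0;.802 -.152 0 0 0 0;.802 -.152 0 0 0 0;.802 -.152 0 0 0 0;0 0 .3 0 0 0;0 0 .2 0 0 0;0 0 0 0 0 0;0 0 0 0 0 0;0 0 0 0 0 0")

```text
time_s: 29.62
position: [0.4499, 0.2041, 0.1042]
tcp_rot: [[0.217, 0.976, 0.0], [0.976, -0.217, 0.0], [0.0, 0.0, -1.0]]
force: [0.4, 0.8, -2.2]
opening: 0.391
grasp_force: 29.9
```

apply_moves(plan="0 0 0 0 0 0;0 0 0 0 0 0;0 0 0 0 0 0")

```text
time_s: 29.87
position: [0.4502, 0.204, 0.1045]
tcp_rot: [[0.217, 0.976, 0.001], [0.976, -0.217, 0.0], [0.0, 0.001, -1.0]]
force: [0.4, -0.0, -2.6]
opening: 0.393
grasp_force: 29.9
```

```bash
python3 -c "
from h import *
st();go(*car(-.055),.0615,-12.5)"
```

```text
t29.9 [0.4502 0.204  0.1045] yaw -12.5 tilt 0.06,0.01 F [ 0.4 -0.  -2.6] M [-0.05  0.02 -0.  ] op 34.2mm g 29.9 j [ 11.  31. 107.   0.  42.  24.]
az -0.0001 (0.0 rows) shift [ 0.009 -0.015  0.861] xyrows 0.0 zrows 1.0
```

apply_moves(plan=".004 -.01 0 0 0 0;0 0 .2 0 0 0;0 0 .13 0 0 0;0 0 .1 0 0 0;0 0 .12 0 0 0;0 0 .12 0 0 0;0 0 .12 0 0 0;0 0 .06 0 0 0;0 0 0 0 0 0;0 0 0 0 0 0")

```text
time_s: 30.7
position: [0.4491, 0.2047, 0.0612]
tcp_rot: [[0.216, 0.976, -0.001], [0.976, -0.216, -0.0], [-0.0, -0.001, -1.0]]
force: [-0.1, 0.7, -2.1]
opening: 0.392
grasp_force: 29.9
```

```bash
python3 -c "
from h import *
st();go(*car(-.055),.0615,-12.5)"
```

```text
t30.7 [0.4491 0.2047 0.0612] yaw -12.5 tilt -0.04,-0.01 F [-0.1  0.7 -2.1] M [-0.03  0.01  0.01] op 34.1mm g 29.9 j [ 12.  36. 108.  -0.  36.  24.]
az 0.0001 (0.0 rows) shift [-0.     0.01  -0.005] xyrows 0.0 zrows 0.0
```

apply_moves(plan="0 0 0 0 0 0;0 0 0 0 0 0;0 0 0 0 0 0;0 0 0 0 0 0", gripper=0.1)

```text
time_s: 31.03
position: [0.4495, 0.2047, 0.062]
tcp_rot: [[0.216, 0.976, 0.001], [0.976, -0.216, 0.0], [0.0, 0.001, -1.0]]
force: [-0.1, 0.3, 0.1]
opening: 0.535
grasp_force: 0.0
```

apply_moves(plan="0 0 -.3 0 0 0;0 0 -.3 0 0 0;0 0 0 0 0 0;0 0 0 0 0 0;0 0 0 0 0 0;0 0 .25 0 0 0;0 0 .25 0 0 0;0 0 .15 0 0 0;0 0 .1 0 0 0;0 0 0 0 0 0", gripper=-1)

```text
time_s: 31.87
position: [0.449, 0.2046, 0.0563]
tcp_rot: [[0.215, 0.977, -0.0], [0.977, -0.215, -0.0], [-0.0, -0.0, -1.0]]
force: [-4.2, -1.6, 26.1]
opening: 0.017
grasp_force: 13.2
```

apply_moves(plan="0 0 -.5 0 0 0;0 0 -.8 0 0 0;0 0 -.35 0 0 0;0 0 0 0 0 0;0 0 0 0 0 0", gripper=0.4)

```text
time_s: 32.28
position: [0.4496, 0.2048, 0.137]
tcp_rot: [[0.216, 0.976, 0.002], [0.976, -0.216, 0.0], [0.001, 0.002, -1.0]]
force: [0.1, -0.1, 0.1]
opening: 0.307
grasp_force: 0.0
```

```bash
python3 -c "
from h import *
st();chk(['brown']);nxt('brown',1)"
```

```text
t32.3 [0.4496 0.2048 0.137 ] yaw -12.5 tilt 0.10,0.02 F [ 0.1 -0.1  0.1] M [-0.1   0.09 -0.  ] op 26.7mm g 0.0 j [ 12.  28. 106.  -0.  47.  24.]
top brown 0 0 1.00
side brown 0 0 0.98
az -0.0000 (0.0 rows) shift [-9.665  4.12  -0.   ] xyrows 12.7 zrows 0.0
az -0.0000 (0.0 rows) shift [0.    0.    1.987] xyrows 0.0 zrows 2.4
az -0.0000 (0.0 rows) shift [ 0.    0.   -1.88] xyrows 0.0 zrows 2.3
az -0.0000 (0.0 rows) shift [ 9.674 -5.093 -0.   ] xyrows 13.2 zrows 0.0
```

apply_moves(plan="-.7435 .317 0 0 0 0;-.7435 .317 0 0 0 0;-.7435 .317 0 0 0 0;-.7435 .317 0 0 0 0;-.7435 .317 0 0 0 0;-.7435 .317 0 0 0 0;-.7435 .317 0 0 0 0;-.7435 .317 0 0 0 0;-.7435 .317 0 0 0 0;-.7435 .317 0 0 0 0")

```text
time_s: 33.22
position: [0.5226, -0.1939, 0.1342]
tcp_rot: [[0.216, 0.976, -0.004], [0.976, -0.216, 0.003], [0.002, -0.004, -1.0]]
force: [0.6, -0.4, 0.4]
opening: 0.699
grasp_force: 0.0
```

apply_moves(plan="-.7435 .317 0 0 0 0;-.7435 .317 0 0 0 0;-.7435 .317 0 0 0 0;0 0 0 0 0 0;0 0 0 0 0 0;0 0 .8 0 0 0;0 0 .7 0 0 0;0 0 .35 0 0 0;0 0 .15 0 0 0;0 0 0 0 0 0")

```text
time_s: 34.05
position: [0.5441, -0.3085, 0.0333]
tcp_rot: [[0.215, 0.977, -0.006], [0.977, -0.215, 0.005], [0.004, -0.007, -1.0]]
force: [1.0, -0.2, 0.1]
opening: 0.7
grasp_force: 0.0
```

apply_moves(plan="0 0 0 0 0 0;0 0 0 0 0 0;0 0 0 0 0 0;0 0 0 0 0 0;0 0 0 0 0 0;0 0 0 0 0 0;0 0 0 0 0 0", gripper=-1)

```text
time_s: 34.63
position: [0.546, -0.3118, 0.0377]
tcp_rot: [[0.216, 0.976, -0.0], [0.976, -0.216, -0.0], [-0.0, 0.0, -1.0]]
force: [-2.2, 0.4, 6.6]
opening: 0.39
grasp_force: 30.0
```

```bash
python3 -c "
from h import *
st();place(1)"
```

```text
t34.6 [ 0.546  -0.3118  0.0377] yaw -12.5 tilt -0.00,-0.02 F [-2.2  0.4  6.6] M [-0.01  0.5  -0.03] op 33.9mm g 30.0 j [-40.  44.  89.  -0.  47. -27.]
az -0.0000 (0.0 rows) shift [ 0.     0.    -1.847] xyrows 0.0 zrows 2.2
az -0.0000 (0.0 rows) shift [ 9.666 -5.118 -0.   ] xyrows 13.2 zrows 0.0
az -0.0000 (0.0 rows) shift [0.  0.  0.8] xyrows 0.0 zrows 1.0
az -0.0000 (0.0 rows) shift [0.   0.   0.57] xyrows 0.0 zrows 0.7
```

apply_moves(plan="0 0 -.6 0 0 0;0 0 -.7 0 0 0;0 0 -.55 0 0 0;.69 -.366 0 0 0 0;.69 -.366 0 0 0 0;.69 -.366 0 0 0 0;.69 -.366 0 0 0 0;.69 -.366 0 0 0 0;.69 -.366 0 0 0 0;.69 -.366 0 0 0 0")

```text
time_s: 35.47
position: [0.4726, -0.0466, 0.1291]
tcp_rot: [[0.217, 0.976, 0.001], [0.976, -0.217, 0.0], [0.0, 0.001, -1.0]]
force: [0.3, 0.3, -1.9]
opening: 0.389
grasp_force: 29.9
```

apply_moves(plan=".69 -.366 0 0 0 0;.69 -.366 0 0 0 0;.69 -.366 0 0 0 0;.69 -.366 0 0 0 0;.69 -.366 0 0 0 0;.69 -.366 0 0 0 0;.69 -.366 0 0 0 0;0 0 .3 0 0 0;0 0 .2 0 0 0;0 0 0 0 0 0")

```text
time_s: 36.3
position: [0.3987, 0.2161, 0.1028]
tcp_rot: [[0.213, 0.977, -0.003], [0.977, -0.213, -0.001], [-0.001, -0.003, -1.0]]
force: [-0.3, 0.3, -2.8]
opening: 0.393
grasp_force: 29.9
```

apply_moves(plan="0 0 0 0 0 0;0 0 0 0 0 0;0 0 0 0 0 0;0 0 0 0 0 0")

```text
time_s: 36.63
position: [0.401, 0.2149, 0.1046]
tcp_rot: [[0.217, 0.976, 0.001], [0.976, -0.217, 0.0], [0.001, 0.001, -1.0]]
force: [-0.7, -0.8, -2.7]
opening: 0.389
grasp_force: 29.9
```

```bash
python3 -c "
from h import *
st();go(*car(-.105),.0615,-12.5)"
```

```text
t36.6 [0.401  0.2149 0.1046] yaw -12.5 tilt 0.07,0.02 F [-0.7 -0.8 -2.7] M [-0.13  0.06 -0.04] op 33.8mm g 29.9 j [ 14.  29. 112.   0.  38.  27.]
az -0.0001 (0.0 rows) shift [ 0.01  -0.006  0.862] xyrows 0.0 zrows 1.0
```

apply_moves(plan=".005 -.004 0 0 0 0;0 0 .2 0 0 0;0 0 .13 0 0 0;0 0 .1 0 0 0;0 0 .12 0 0 0;0 0 .12 0 0 0;0 0 .12 0 0 0;0 0 .06 0 0 0;0 0 0 0 0 0;0 0 0 0 0 0")

```text
time_s: 37.47
position: [0.4002, 0.2156, 0.0612]
tcp_rot: [[0.216, 0.976, -0.0], [0.976, -0.216, -0.0], [-0.0, -0.0, -1.0]]
force: [1.4, 3.0, -3.3]
opening: 0.393
grasp_force: 29.9
```

```bash
python3 -c "
from h import *
st();go(*car(-.105),.0615,-12.5)"
```

```text
t37.5 [0.4002 0.2156 0.0612] yaw -12.5 tilt -0.01,-0.00 F [ 1.4  3.  -3.3] M [ 0.41 -0.19  0.04] op 34.2mm g 29.9 j [ 14.  34. 114.   0.  32.  27.]
az 0.0001 (0.0 rows) shift [-0.002  0.013 -0.007] xyrows 0.0 zrows 0.0
```

apply_moves(plan="0 0 0 0 0 0;0 0 0 0 0 0;0 0 0 0 0 0;0 0 0 0 0 0", gripper=0.1)

```text
time_s: 37.8
position: [0.3997, 0.2153, 0.0618]
tcp_rot: [[0.216, 0.976, -0.001], [0.976, -0.216, -0.0], [-0.001, -0.001, -1.0]]
force: [0.3, -0.8, 0.8]
opening: 0.532
grasp_force: 0.0
```

apply_moves(plan="0 0 -.3 0 0 0;0 0 -.3 0 0 0;0 0 0 0 0 0;0 0 0 0 0 0;0 0 0 0 0 0;0 0 .25 0 0 0;0 0 .25 0 0 0;0 0 .15 0 0 0;0 0 .1 0 0 0;0 0 0 0 0 0", gripper=-1)

```text
time_s: 38.63
position: [0.3997, 0.2153, 0.0562]
tcp_rot: [[0.215, 0.977, -0.0], [0.977, -0.215, -0.0], [-0.0, -0.0, -1.0]]
force: [-3.5, -2.8, 29.2]
opening: 0.015
grasp_force: 15.0
```

apply_moves(plan="0 0 -.5 0 0 0;0 0 -.8 0 0 0;0 0 -.55 0 0 0;0 0 0 0 0 0;0 0 0 0 0 0", gripper=0)

```text
time_s: 39.05
position: [0.4009, 0.2158, 0.1475]
tcp_rot: [[0.216, 0.976, 0.003], [0.976, -0.216, 0.001], [0.001, 0.003, -1.0]]
force: [0.0, 0.6, 0.3]
opening: 0.316
grasp_force: 0.0
```

```bash
python3 - <<'E'
from h import *
st()
p=bot.read_state()['position']
a=go(.6584,.1584,p[2],-28.5);go(.6584,.1584,.0765,-28.5,a)
t=capture("top")[:,:,::-1];s=capture("side")[:,:,::-1]
a=cv2.resize(t[150:280,235:435],(400,260),interpolation=cv2.INTER_CUBIC);b=cv2.resize(s[150:320,225:425],(400,340),interpolation=cv2.INTER_CUBIC)
c=cv2.resize(t[155:275,235:315],(400,600),interpolation=cv2.INTER_CUBIC)
cv2.imwrite("pics/e1.png",np.hstack([np.vstack([a,b]),c]))
E
```

```text
t39.0 [0.4009 0.2158 0.1475] yaw -12.4 tilt 0.18,0.04 F [0.  0.6 0.3] M [-0.08  0.11 -0.03] op 27.5mm g 0.0 j [ 14.  24. 110.  -0.  45.  27.]
az 0.0446 (2.2 rows) shift [ 1.449  5.073 -0.   ] xyrows 6.4 zrows 0.0
az -0.0000 (0.0 rows) shift [0.   0.   1.42] xyrows 0.0 zrows 1.7
```

View pics/e1.png

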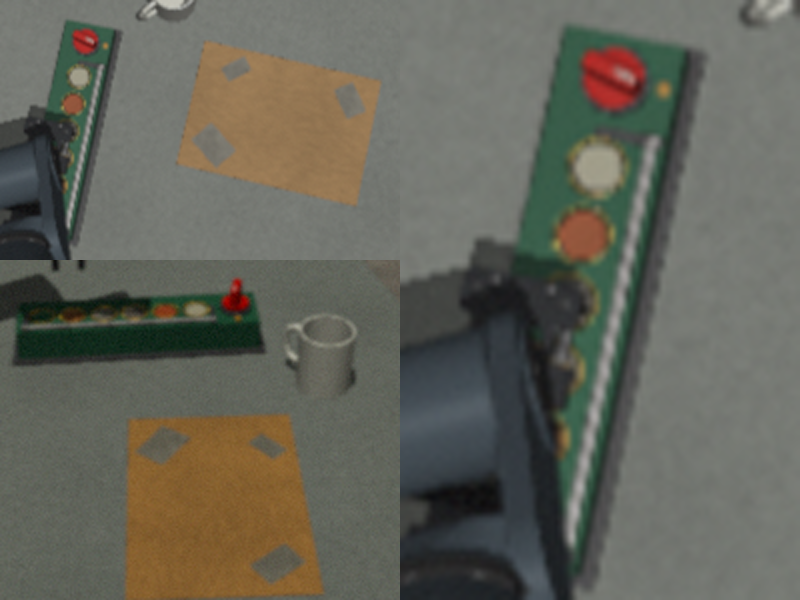

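All five cores sit in tubes (white and red at (597,165) and (583,235), the others visible in the side inset), the sheet is empty and the knob is still released. Now to the knob.

apply_moves(plan="0 0 0 0 0 .0148;0 0 0 0 0 .0148;0 0 0 0 0 .0148;.207 .725 0 0 0 0;.207 .725 0 0 0 0;.207 .725 0 0 0 0;.207 .725 0 0 0 0;.207 .725 0 0 0 0;.207 .725 0 0 0 0;.207 .725 0 0 0 0")

```text
time_s: 39.98
position: [0.6578, 0.1576, 0.1432]
tcp_rot: [[0.477, 0.879, -0.006], [0.879, -0.477, -0.0], [-0.003, -0.005, -1.0]]
force: [0.1, 0.1, -0.1]
opening: 0.498
grasp_force: 0.0
```

apply_moves(plan="0 0 0 0 0 0;0 0 0 0 0 0;0 0 0 0 0 0;0 0 .4 0 0 0;0 0 .3 0 0 0;0 0 0 0 0 0;0 0 0 0 0 0;0 0 0 0 0 0")

```text
time_s: 40.65
position: [0.6571, 0.1589, 0.1119]
tcp_rot: [[0.476, 0.88, -0.0], [0.88, -0.476, 0.0], [-0.0, -0.0, -1.0]]
force: [-0.0, 0.1, -0.1]
opening: 0.5
grasp_force: 0.0
```

```bash
python3 -c "
from h import *
st();go(.6584,.1584,.0765,-28.5)"
```

```text
t40.6 [0.6571 0.1589 0.1119] yaw -28.4 tilt -0.03,0.00 F [-0.   0.1 -0.1] M [-0.07  0.06  0.01] op 43.5mm g 0.0 j [ 4. 41. 79.  0. 59. 33.]
az 0.0003 (0.0 rows) shift [0.003 0.029 0.707] xyrows 0.0 zrows 0.9
```

apply_moves(plan="0 .028 0 0 0 0;0 0 .25 0 0 0;0 0 .25 0 0 0;0 0 .2 0 0 0;0 0 0 0 0 0;0 0 0 0 0 0")

```text
time_s: 41.15
position: [0.6579, 0.1576, 0.0748]
tcp_rot: [[0.476, 0.879, -0.003], [0.879, -0.476, -0.0], [-0.002, -0.003, -1.0]]
force: [0.0, 0.5, 0.6]
opening: 0.497
grasp_force: 0.0
```

apply_moves(plan="0 0 0 0 0 0;0 0 0 0 0 0;0 0 0 0 0 0;0 0 0 0 0 0;0 0 0 0 0 0;0 0 0 0 0 0", gripper=-1)

```text
time_s: 41.65
position: [0.6582, 0.1583, 0.0769]
tcp_rot: [[0.476, 0.879, -0.002], [0.879, -0.476, 0.001], [0.0, -0.002, -1.0]]
force: [-2.5, 1.3, 1.8]
opening: 0.156
grasp_force: 30.0
```

apply_moves(plan="0 0 0 0 0 .0195;0 0 0 0 0 .0195;0 0 0 0 0 .0195;0 0 0 0 0 .0195;0 0 0 0 0 .0195;0 0 0 0 0 .0195;0 0 0 0 0 .0195;0 0 0 0 0 .0195;0 0 0 0 0 .0195;0 0 0 0 0 .0195")

```text
time_s: 42.48
position: [0.6582, 0.1584, 0.077]
tcp_rot: [[0.988, -0.156, -0.001], [-0.156, -0.988, 0.001], [-0.002, -0.001, -1.0]]
force: [-1.4, 1.5, 2.4]
opening: 0.156
grasp_force: 30.0
```

apply_moves(plan="0 0 0 0 0 .007;0 0 0 0 0 .003;0 0 0 0 0 0;0 0 0 0 0 0;0 0 0 0 0 0")

```text
time_s: 42.9
position: [0.6582, 0.1584, 0.0769]
tcp_rot: [[0.977, -0.211, -0.002], [-0.211, -0.977, 0.001], [-0.002, -0.001, -1.0]]
force: [-4.3, 2.6, 5.5]
opening: 0.158
grasp_force: 30.0
```

```bash
python3 -c "
from h import *
st()"
```

```text
t42.9 [0.6582 0.1584 0.0769] yaw -102.2 tilt -0.09,0.05 F [-4.3  2.6  5.5] M [ 0.57  0.93 -0.11] op 13.8mm g 30.0 j [  4.  44.  80.   0.  56. 106.]
```

apply_moves(plan="0 0 0 0 0 0;0 0 0 0 0 0;0 0 0 0 0 0;0 0 0 0 0 0;0 0 -.6 0 0 0;0 0 -.8 0 0 0;0 0 -.8 0 0 0;0 0 0 0 0 0", gripper=0)

```text
time_s: 43.57
position: [0.6652, 0.158, 0.1958]
tcp_rot: [[0.977, -0.212, 0.018], [-0.212, -0.977, 0.001], [0.018, -0.005, -1.0]]
force: [1.9, -0.3, 1.7]
opening: 0.496
grasp_force: 0.0
```

apply_moves(plan="-.6 .5 0 0 0 0;-.6 .5 0 0 0 0;-.6 .5 0 0 0 0;-.6 .5 0 0 0 0;-.6 .5 0 0 0 0;-.6 .5 0 0 0 0;-.6 .5 0 0 0 0;0 0 0 0 0 0;0 0 0 0 0 0;0 0 0 0 0 0")

```text
time_s: 44.4
position: [0.4181, 0.0307, 0.187]
tcp_rot: [[0.977, -0.213, 0.003], [-0.213, -0.977, -0.001], [0.003, 0.0, -1.0]]
force: [0.7, 0.2, -0.2]
opening: 0.496
grasp_force: 0.0
```

```bash
python3 - <<'E'
from h import *
st()
t=capture("top")[:,:,::-1];s=capture("side")[:,:,::-1]
b=cv2.resize(s[140:215,225:365],(800,430),interpolation=cv2.INTER_CUBIC)
a=cv2.resize(np.rot90(t[155:275,240:300]),(800,400),interpolation=cv2.INTER_CUBIC)
cv2.imwrite("pics/e2.png",cv2.resize(np.vstack([a,b]),(570,590)))
E
```

```text
t44.4 [0.4181 0.0307 0.187 ] yaw -102.3 tilt 0.17,-0.04 F [ 0.7  0.2 -0.2] M [-0.03  0.14  0.  ] op 43.1mm g 0.0 j [-11.  18. 113.  -0.  49.  91.]
```

View pics/e2.png

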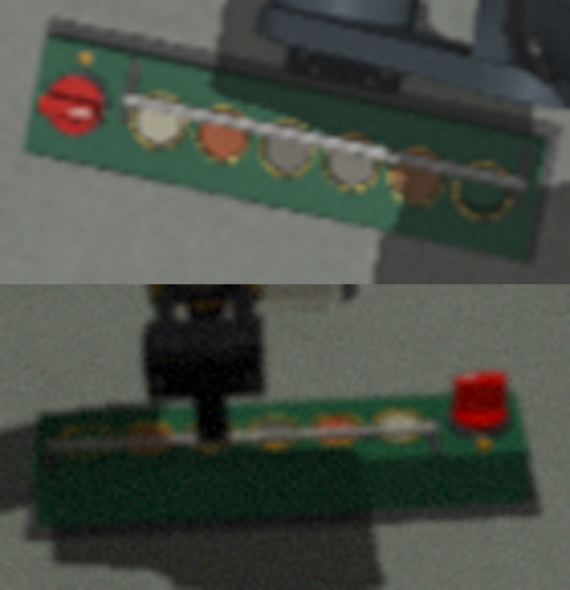

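The bar (from (125,100) to (525,185)) lies over five flush cores, and the knob's grip bar is back along the row, so it is locked. The gripper hangs clear. Handing in.

```bash
python3 -c "
from rig import bot
print(bot.hand_in())"
```

```text
the job is handed in; nothing more can be done
None
```

All five cores are fully home in tubes 1 to 5, the knob is back in its locked position with the bar over them, the arm never went near the jug, trowel or tub, and the job was handed in at about 45 s; the hand-in call gave no verdict.

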